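# Stow two L-shaped light panels in their tray

## Robot

A 6-joint arm with a two-finger parallel gripper is mounted at the origin on the work surface. World frame = base frame: x ahead of the robot, y to its left, z up, the work surface at z = 0. Lengths are in m, angles in rad, forces in N, time in s.
With the tool pointing down it reaches from about 0.325 to 0.875 m from the base axis. Payload 4.4 kg.
Tool frame: the origin (TCP) lies midway between the tips of the shut fingers; the grasp point (between the pads) lies 19 mm behind it; z points along the fingers, y is the direction in which the jaws open and shut (so a half turn about z gives the same grasp; the last joint's range is limited). The gripper opens to 85 mm and grips with 20 to 120 N. Pads are 22 mm wide; open, the fingers measure 114 mm over their backs; the gripper's body (76 mm by 85 mm) begins 54 mm behind the grasp point. The pads swing forward as they close: fully open they stand 13 mm farther back than shut.
Start: joints at [-1.288, 0.207, 1.542, -0, 1.393, -0.15], TCP at [0.242, -0.522, 0.194] pointing down, gripper open.
Joint ranges: [-2.73, 2.73], [-0.86, 2.22], [0.23, 2.46], [-1.11, 4.25], [0.08, 2.63], [-2.82, 2.82]. Speed limits (rad/s): [2.79, 2.79, 3.14, 3.14, 3.14, 3.14].

## Interface

Orientations are given as a unit quaternion [w, x, y, z].
In Python, from cell import ctrl gives the robot as it stands.
- The arm moves only by the tool send_rows, never from a script. Its argument "plan" is a list of rows, each an object of numbers: "fingers": the gripper's target within -1 to 1 (shut at 1, half-way at 0, fully open at -1); "dx", "dy", "dz": the shift along the world's x, y, z in mm; "rx", "ry", "rz": the turn, a rotation vector about the world's x, y, z in rad. In form: [{"fingers": .., "dx": .., "dy": .., "dz": .., "rx": .., "ry": .., "rz": ..}, ...]. A call has 1 to 12 rows; each row is the pose to reach, as a shift and turn from the pose commanded when the call began; what a row does not reach only later rows make up. A row lasts 1/8 s, in which the tool goes at most 62.5 mm and 10.7 degrees, less where a joint would pass 70% of its speed; a pose out of reach is approached as far as the arm can. A call with a gripper value outside its range is refused whole. The fingers move at their own pace and stop on an object; the grip force is fixed at half the most. Time passes only in rows, so rows that repeat a pose let the fingers close. It gives the time, the measured TCP pose, the force and the opening at its end, in the units of the state.
- ctrl.state(): the state, without advancing time (a new reading comes with each control period).
- ctrl.camera(name): name is "scene" or "top" or "wrist"; returns the picture (480x640x3 uint8, blue, green, red); there is no depth.
- ctrl.camera_model(name): a dict with "camera_matrix" (3x3 intrinsics, pixels), "R" (3x3) and "t" (3): a world point X has camera coordinates R X + t. Camera axes: x right, y down, z forward; pixel columns grow to the right and rows downward; lengths in m; the calibration is good to about 2 mm. The wrist camera is an equidistant fisheye: a pixel r from the principal point sees the ray r / f radians off the axis. A picture is of the moment at which its call begins: read the wrist's pose just before it. camera_model takes no time and is no camera call; for the wrist camera it gives the pose at the moment of the call.
- ctrl.job_done(): hands the job in, once; it reports no verdict.
The state is a dict: "t": time; "q": joint angles; "joint_vel": joint speeds; "effort": joint torques, N m; "eef_pos": TCP position; "orientation": TCP orientation; "ft_force": force on the tool from outside, world axes, zero at the start; "moment": the same for the moment, N m; "finger_gap": finger opening in m.
Only numpy, scipy, OpenCV 4.12 (cv2) and the standard library are available. Lean on these libraries where they do the work, as an engineer would, in place of code of your own. Each camera call takes 0.05 s, during which the arm holds its last target. There are 200 camera calls.

## Task

Put the blue and the green L-shaped light panels away in the dark steel tray, grips up and both flat on its floor, turned so that they hook around each other and together fill it. Set them down rather than dropping them. Leave the orange panel, which is the mirror image and belongs to another set, where it lies.

Things in the scene. Friction and masses are not known exactly. Their poses are not given: they have to be found in the camera images.
- blue_panel: Loose blue L-shaped panel, 105 to 210 g, lying grip up. 12 mm thick; from the outer corner the long leg runs 135 mm along +x, the short leg 90 mm along +y, both 45 mm wide. White upright grip bar on the long leg: 16 mm (x) by 40 mm (y), top 42 mm above the underside; pinch its 16 mm. Origin: underside, below the bar's centre, 56 mm (x) and 22.5 mm (+y) from the corner. z up.
- green_panel: Loose green panel, same shape as the blue one. 12 mm thick; from the outer corner the long leg runs 135 mm along +x, the short leg 90 mm along +y, both 45 mm wide. White upright grip bar on the long leg: 16 mm (x) by 40 mm (y), top 42 mm above the underside; pinch its 16 mm. Origin: underside, below the bar's centre, 56 mm (x) and 22.5 mm (+y) from the corner. z up.
- tray: Fixed open dark steel tray, outside 213 (x) by 123 (y) by 15 mm high, walls and floor 3 mm. Origin: centre of underside, z up. The panels fit one way, but may swap: one with axes along the tray's and origin at x -38.5, y -27 mm in the tray's frame, the other turned half round with origin at x +38.5, y +27 mm: about 9 mm clear between panels and to each wall.
- orange_panel: Loose orange panel, mirror-image L, beyond the tray; leave alone. 12 mm thick; from the outer corner the long leg runs 135 mm along +x, the short leg 90 mm along -y, both 45 mm wide. White upright grip bar on the long leg: 16 mm (x) by 40 mm (y), top 42 mm above the underside; pinch its 16 mm. Origin: underside, below the bar's centre, 56 mm (x) and 22.5 mm (-y) from the corner. z up.
Not all that is in view belongs to the job. Several things look just like the blue_panel: the one meant starts farthest to the robot's right. Of the things shaped like the green_panel, the green one is meant.

How it is judged:
At the end, for the whole second after the job is handed in: The blue and the green panel both lie inside the tray, released and at rest, grips up, level within 0.06 rad and with their undersides within 4 mm of the tray's floor (which is only possible when they hook around each other) (z of each of blue_panel, green_panel in the frame of tray below 0.007 m and angle between each of blue_panel, green_panel's own z axis and vertical below 0.06 rad and x of blue_panel in the frame of tray between -0.08 and 0.08 m and y of blue_panel in the frame of tray between -0.05 and 0.05 m and linear speed of each of blue_panel, green_panel below 0.02 m/s and contact force between each of blue_panel, green_panel and the fingers below 0.05 N and x of green_panel in the frame of tray between -0.08 and 0.08 m and y of green_panel in the frame of tray between -0.05 and 0.05 m); the robot touches nothing.
It fails at once if the orange panel is moved more than 30 mm (distance of orange_panel from where it was at the start of the episode above 0.03 m).
It fails at once if the blue panel is let go more than 60 mm above the table (height (world z) of blue_panel above 0.06 m and contact force between blue_panel and the fingers below 0.01 N).
It fails at once if the green panel is let go more than 60 mm above the table (height (world z) of green_panel above 0.06 m and contact force between green_panel and the fingers below 0.01 N).
It also fails if it takes over 58 s, if anything falls off the work surface, if the arm or the gripper's body presses on something with over 40 N, if the wrist force passes 120 N, or if a joint passes its speed limit or range.

## Working session

There is one attempt and no reset: what is moved stays moved. The work goes in short steps, Python scripts to look and compute and a tool call to move; the robot and the scene stay as the last step left them, time stands still between calls to the robot, and variables do not carry over. Pictures are saved under pics/ and viewed, about 8 in all and at most 12, crops included, and the job is handed in when it is done.

Besides the shell and the picture viewer there is one more tool, called after ">>>" in YAML: its name, and indented under it one key for each argument. send_rows: Moves the arm, as the interface text tells. Its arguments: {"type":"object","properties":{"plan":{"type":"array"}},"required":["plan"]}

```bash
mkdir -p pics; python3 - <<'E'
from cell import ctrl
import cv2,numpy as np
s=ctrl.state();print(s)
for n in("top","scene"):
    im=ctrl.camera(n);cv2.imwrite(f"pics/{n}0.png",im);m=ctrl.camera_model(n);print(n,m)
E
```

```text
{'t': 0.0, 'q': array([-1.28751093e+00,  2.07439821e-01,  1.54294414e+00,  1.45852649e-05,
        1.39349645e+00, -1.50475062e-01]), 'joint_vel': array([-0.00040632, -0.0004005 ,  0.00081622, -0.00084965,  0.00104699,
       -0.00082778]), 'effort': array([ 1.52221015e-03, -3.83031428e+01, -2.91597497e+01,  3.54231656e-05,
        1.06496707e-02, -1.36729045e-05]), 'eef_pos': array([ 0.24143621, -0.5209374 ,  0.19291925]), 'orientation': array([-1.14183274e-03,  9.76573165e-01,  2.15182587e-01, -6.87425587e-05]), 'ft_force': array([-0.46030164,  0.06939287, -0.09705046]), 'moment': array([ 0.00060995, -0.01604229, -0.04007016]), 'finger_gap': 0.08577483909109848}
top {'camera_matrix': array([[541.81864824,   0.        , 328.46184154],
       [  0.        , 541.81864824, 246.58594353],
       [  0.        ,   0.        ,   1.        ]]), 'R': array([[ 0.01681908, -0.99906386, -0.03985619],
       [-0.99418084, -0.01246826, -0.10700002],
       [ 0.10640292,  0.0414239 , -0.99345985]]), 't': array([0.01637174, 0.53313056, 0.8738608 ])}
scene {'camera_matrix': array([[438.56452393,   0.        , 323.53740058],
       [  0.        , 438.56452393, 237.53690394],
       [  0.        ,   0.        ,   1.        ]]), 'R': array([[-0.36407047,  0.93136458, -0.0035658 ],
       [ 0.56868064,  0.21926201, -0.79279663],
       [-0.73760086, -0.29066164, -0.60947583]]), 't': array([ 0.20173449, -0.29408736,  1.22952174])}
```

View pics/top0.png

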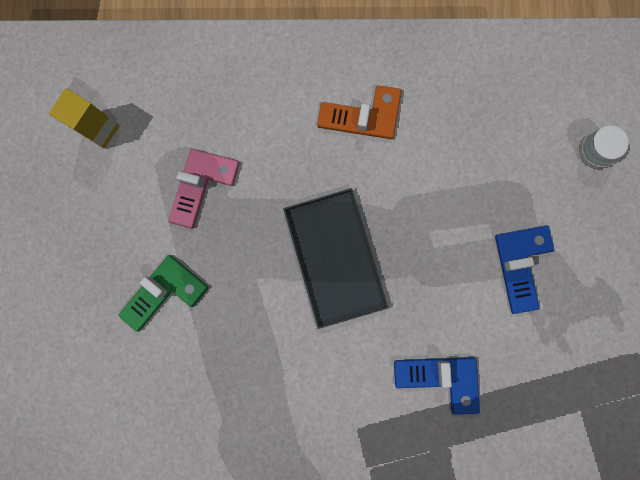

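View pics/scene0.png

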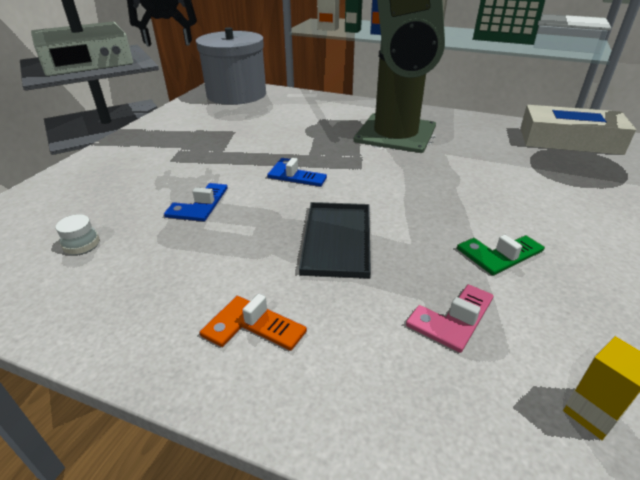

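The scene view confirms the layout. In the top view, the blue panel farthest to the robot's right is at about (520,268). The green panel is at (163,293), the tray at (337,258) and the orange panel at (362,113). The blue panel at (440,380) and the pink one are decoys.

```bash
cat > h.py <<'E'
import cv2,numpy as np
from cell import ctrl
def cast(px,z,m):
    K,R,t=m["camera_matrix"],m["R"],m["t"]
    px=np.asarray(px,float).reshape(-1,2)
    d=np.c_[px,np.ones(len(px))]@np.linalg.inv(K).T@R
    c=-R.T@t
    return (c+d*((z-c[2])/d[:,2])[:,None])[:,:2]
def proj(P,m):
    p=(m["R"]@np.asarray(P,float)+m["t"]);p=m["camera_matrix"]@p;return p[:2]/p[2]
def comp(mask,seed):
    mask=cv2.morphologyEx(mask,cv2.MORPH_CLOSE,np.ones((3,3),np.uint8))
    cs,_=cv2.findContours(mask,cv2.RETR_EXTERNAL,cv2.CHAIN_APPROX_NONE)
    cs=[c for c in cs if cv2.contourArea(c)>60]
    return min(cs,key=lambda c:np.linalg.norm(c.reshape(-1,2).mean(0)-seed))
def rect(c,z,m):
    w=(cast(c.reshape(-1,2),z,m)*1000).astype(np.float32)
    return w,cv2.minAreaRect(w)
def panel(im,m,rng,seed,base=0.0):
    hsv=cv2.cvtColor(im,cv2.COLOR_BGR2HSV)
    w,r=rect(comp(cv2.inRange(hsv,*rng),seed),.012+base,m)
    b=cv2.boxPoints(r);
    hull=cv2.convexHull(w)
    miss=np.argmin([cv2.pointPolygonTest(hull,tuple(map(float,p)),True) for p in b])
    o=b[(miss+2)%4];n=[b[(miss+1)%4],b[(miss+3)%4]]
    n.sort(key=lambda p:-np.linalg.norm(p-o))
    ex=(n[0]-o)/np.linalg.norm(n[0]-o);ey=(n[1]-o)/np.linalg.norm(n[1]-o)
    # centre based on rect centre: insensitive to side faces
    ctr=b.mean(0);org=ctr+ex*(56-67.5)+ey*(22.5-45)
    white=cv2.inRange(hsv,(0,0,165),(180,60,255))
    print("rect",r,"org",org.round(1),"yaw",round(float(np.arctan2(ex[1],ex[0])),4),"hand",np.cross(ex,ey).round())
    q=proj([*org/1000,.042+base],m)
    wm=np.zeros_like(white);cv2.circle(wm,tuple(int(v) for v in q),22,255,-1)
    try:
        c=comp(white&wm,q);ww,wr=rect(c,.042+base,m);print("  bar",np.round(wr[0],1),np.round(wr[1],1),round(wr[2],1))
    except Exception as e: print("bar",e)
    return org,np.arctan2(ex[1],ex[0])
BLUE=((108,120,60),(125,255,255));GREEN=((50,100,40),(80,255,255));ORANGE=((5,150,80),(17,255,255))
E
python3 - <<'E'
from h import *
im=cv2.imread("pics/top0.png");m=ctrl.camera_model("top")
for n,r,s in(("b",BLUE,(520,268)),("g",GREEN,(163,293)),("o",ORANGE,(362,113))):
    print(n);panel(im,m,r,np.array(s))
g=cv2.inRange(cv2.cvtColor(im,cv2.COLOR_BGR2HSV),(0,0,0),(180,255,62));g[:180]=0;g[335:]=0;g[:,:275]=0;g[:,400:]=0
c=comp(g,np.array((337,258)));print(cv2.contourArea(c))
for z in(0,.015):print(rect(c,z,m)[1])
E
```

```text
b
rect ((501.5203857421875, -311.32537841796875), (134.00120544433594, 90.8582534790039), 11.201742172241211) org [ 508.4 -287. ] yaw -2.9461 hand 1.0
  bar [ 508.3 -286.2] [10.2 31.5] 9.0
g
rect ((438.19647216796875, 304.9762268066406), (90.4551010131836, 134.5639190673828), 51.930328369140625) org [461.1 315.6] yaw 2.4772 hand 1.0
  bar [461.  317.6] [36.8 12.3] 52.4
o
rect ((778.4210815429688, -23.942649841308594), (134.2950439453125, 90.44911193847656), 80.99510192871094) org [754.4 -31.8] yaw 1.4136 hand -1.0
  bar [755.8 -31.2] [12.7 37. ] 81.4
8750.5
((517.802001953125, 14.146469116210938), (214.7837371826172, 124.28407287597656), 17.21358299255371)
((516.4891357421875, 13.703498840332031), (211.30392456054688, 122.2704849243164), 17.213592529296875)
```

The panels and tray are measured, and hull and bar centres agree within 2 mm. The tray is at (516.7, 13.8) with yaw 0.300. Blue will go to the tray's +x/+y slot at (545.5, 51.0) and green to the −x/−y slot at (487.9, −23.4). I'm now moving above blue.

>>> send_rows:
  plan:
    - {"fingers":-1,"dx":60,"dy":55,"dz":0,"rx":0,"ry":0,"rz":0.18}
    - {"fingers":-1,"dx":110,"dy":100,"dz":0,"rx":0,"ry":0,"rz":0.36}
    - {"fingers":-1,"dx":160,"dy":145,"dz":0,"rx":0,"ry":0,"rz":0.54}
    - {"fingers":-1,"dx":200,"dy":180,"dz":-20,"rx":0,"ry":0,"rz":0.72}
    - {"fingers":-1,"dx":235,"dy":210,"dz":-40,"rx":0,"ry":0,"rz":0.9}
    - {"fingers":-1,"dx":260,"dy":230,"dz":-60,"rx":0,"ry":0,"rz":1.08}
    - {"fingers":-1,"dx":267,"dy":236,"dz":-80,"rx":0,"ry":0,"rz":1.26}
    - {"fingers":-1,"dx":267,"dy":236,"dz":-94,"rx":0,"ry":0,"rz":1.333}
    - {"fingers":-1,"dx":267,"dy":236,"dz":-94,"rx":0,"ry":0,"rz":1.333}
    - {"fingers":-1,"dx":267,"dy":236,"dz":-94,"rx":0,"ry":0,"rz":1.333}
    - {"fingers":-1,"dx":267,"dy":236,"dz":-94,"rx":0,"ry":0,"rz":1.333}

```text
t: 1.48
eef_pos: [0.5091, -0.2865, 0.1011]
orientation: [0.001, 0.635, 0.773, 0.0]
ft_force: [-0.0, -0.0, 0.3]
finger_gap: 0.0853
```

```bash
cat >> h.py <<'E'
def st():
    s=ctrl.state();w,x,y,z=s["orientation"]
    from scipy.spatial.transform import Rotation as Ro
    R=Ro.from_quat([x,y,z,w]).as_matrix()
    print("t",round(s["t"],2),"pos",(s["eef_pos"]*1000).round(1),"phi",np.arctan2(R[1,1],R[0,1]).round(3),"zax",R[:,2].round(4),"F",s["ft_force"].round(1),"gap",round(s["finger_gap"]*1000,1),"q6",s["q"][5].round(2))
E
python3 - <<'E'
from h import *
st();im=ctrl.camera("wrist");cv2.imwrite("pics/w1.png",im);print(ctrl.camera_model("wrist"))
E
```

```text
t 1.48 pos [ 509.1 -286.5  101.1] phi 0.195 zax [ 0.0015 -0.0011 -1.    ] F [-0.  -0.   0.3] gap 85.3 q6 -0.86
{'camera_matrix': array([[371.64829954,   0.        , 318.68141245],
       [  0.        , 371.64829954, 235.77501565],
       [  0.        ,   0.        ,   1.        ]]), 'R': array([[ 9.81077963e-01,  1.93610867e-01,  9.29084911e-04],
       [ 1.85337481e-01, -9.40520841e-01,  2.84728933e-01],
       [ 5.60004392e-02, -2.79169087e-01, -9.58607621e-01]]), 't': array([-0.44332514, -0.3745161 ,  0.18130305])}
```

View pics/w1.png

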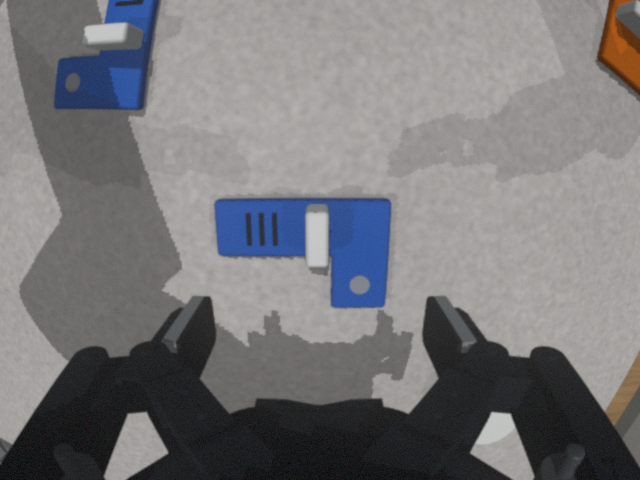

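The wrist view shows the blue panel with its bar at (317,237), centred and square between the jaws. I'll descend, grip and lift.

>>> send_rows:
  plan:
    - {"fingers":-1,"dx":0,"dy":0,"dz":-40,"rx":0,"ry":0,"rz":0}
    - {"fingers":-1,"dx":0,"dy":0,"dz":-70,"rx":0,"ry":0,"rz":0}
    - {"fingers":-1,"dx":0,"dy":0,"dz":-84,"rx":0,"ry":0,"rz":0}
    - {"fingers":-1,"dx":0,"dy":0,"dz":-84,"rx":0,"ry":0,"rz":0}
    - {"fingers":1,"dx":0,"dy":0,"dz":-84,"rx":0,"ry":0,"rz":0}
    - {"fingers":1,"dx":0,"dy":0,"dz":-84,"rx":0,"ry":0,"rz":0}
    - {"fingers":1,"dx":0,"dy":0,"dz":-84,"rx":0,"ry":0,"rz":0}
    - {"fingers":1,"dx":0,"dy":0,"dz":-84,"rx":0,"ry":0,"rz":0}
    - {"fingers":1,"dx":0,"dy":0,"dz":-84,"rx":0,"ry":0,"rz":0}
    - {"fingers":1,"dx":0,"dy":0,"dz":-84,"rx":0,"ry":0,"rz":0}

```text
t: 2.78
eef_pos: [0.5087, -0.2857, 0.0161]
orientation: [-0.0, 0.635, 0.773, 0.0]
ft_force: [-0.0, 0.2, -0.0]
finger_gap: 0.0001
```

```bash
python3 -c "
from h import *
st()"
```

```text
t 2.77 pos [ 508.7 -285.7   16.1] phi 0.196 zax [-0.  0. -1.] F [-0.   0.2 -0. ] gap 0.1 q6 -0.86
```

The gap closed to 0, so the grasp missed. I'll look.

```bash
python3 - <<'E'
from h import *
im=ctrl.camera("wrist");s=ctrl.camera("scene")
s=cv2.resize(s[120:270,120:340],None,fx=1.8,fy=1.8);im=cv2.resize(im,(400,300))
o=np.zeros((300,800,3),np.uint8);o[:,:400]=im;o[:270,400:796]=s
cv2.imwrite("pics/m1.png",o);print(ctrl.camera_model("wrist"))
E
```

```text
{'camera_matrix': array([[371.64829954,   0.        , 318.68141245],
       [  0.        , 371.64829954, 235.77501565],
       [  0.        ,   0.        ,   1.        ]]), 'R': array([[ 9.80888614e-01,  1.94569827e-01, -3.31686484e-04],
       [ 1.86687658e-01, -9.40669047e-01,  2.83353952e-01],
       [ 5.48201222e-02, -2.78000587e-01, -9.59015343e-01]]), 't': array([-0.44257116, -0.35024894,  0.1009286 ])}
```

View pics/m1.png

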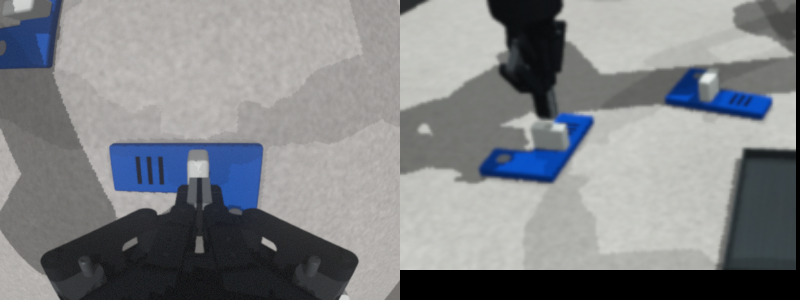

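The shut fingers stand beside the bar, just off its robot-side end, so the top and tool frames disagree. I'll triangulate with the wrist camera.

```bash
cat >> h.py <<'E'
def wray(px,m):
    K=m["camera_matrix"];d=(np.asarray(px,float).reshape(-1,2)-K[:2,2])/K[0,0]
    th=np.linalg.norm(d,axis=1,keepdims=True);u=d/np.maximum(th,1e-9)
    v=np.c_[u*np.sin(th),np.cos(th)]@m["R"];c=-m["R"].T@m["t"];return c,v
def wcast(px,z,m):
    c,v=wray(px,m);return (c+v*((z-c[2])/v[:,2])[:,None])[:,:2]*1000
E
python3 - <<'E'
from h import *
m=dict(camera_matrix=np.array([[371.648,0,318.681],[0,371.648,235.775],[0,0,1]]),R=np.array([[ 9.81077963e-01,  1.93610867e-01,  9.29084911e-04],
       [ 1.85337481e-01, -9.40520841e-01,  2.84728933e-01],
       [ 5.60004392e-02, -2.79169087e-01, -9.58607621e-01]]),t=np.array([-0.44332514, -0.3745161 ,  0.18130305]))
print("cam",-m["R"].T@m["t"])
im=cv2.imread("pics/w1.png");hsv=cv2.cvtColor(im,cv2.COLOR_BGR2HSV)
c=comp(cv2.inRange(hsv,*BLUE),np.array((310,240))).reshape(-1,2)
w=wcast(c,.012,m).astype(np.float32);print("panel",cv2.minAreaRect(w))
wh=cv2.inRange(hsv,(0,0,165),(180,60,255));k=np.zeros_like(wh);k[190:280,295:340]=255
c=comp(wh&k,np.array((317,235))).reshape(-1,2);print("bar",cv2.boundingRect(c),cv2.minAreaRect(wcast(c,.042,m).astype(np.float32)))
im=ctrl.camera("top");mt=ctrl.camera_model("top")
cv2.imwrite("pics/t1.png",im)
panel(im,mt,BLUE,np.array((520,268)))
s=cv2.imread("pics/scene0.png");ms=ctrl.camera_model("scene")
hs=cv2.cvtColor(s,cv2.COLOR_BGR2HSV)
for nm,r,sd in(("blue",BLUE,(200,205)),("green",GREEN,(500,252))):
    print("scene",nm,cv2.minAreaRect((cast(comp(cv2.inRange(hs,*r),np.array(sd)).reshape(-1,2),.012,ms)*1000).astype(np.float32)))
E
```

```text
cam [ 0.49419535 -0.21579343  0.28084594]
panel ((500.4044494628906, -311.8904113769531), (132.1889190673828, 88.42837524414062), 11.083023071289062)
bar (306, 213, 21, 53) ((506.9364318847656, -288.29742431640625), (13.378762245178223, 36.7086296081543), 11.491641998291016)
rect ((510.3564453125, -285.5893859863281), (106.98689270019531, 44.85493469238281), 10.251925468444824) org [ 517.7 -261.4] yaw -2.9627 hand 1.0
bar min() iterable argument is empty
scene blue ((509.5667724609375, -307.4808349609375), (144.14669799804688, 93.1407241821289), 10.659429550170898)
scene green ((446.88958740234375, 305.3582763671875), (91.85891723632812, 141.077880859375), 51.808616638183594)
```

```bash
python3 - <<'E'
from h import *
st();m=ctrl.camera_model("wrist");im=ctrl.camera("wrist")
def wp(P):
    p=m["R"]@np.array(P)+m["t"];a=np.arctan2(np.hypot(*p[:2]),p[2]);return m["camera_matrix"][:2,2]+371.65*a*p[:2]/np.hypot(*p[:2])
for z in(.016,.042,.08):print(z,wp([.5087,-.2857,z]))
for d in(-20,20):print("barend",wp([.5075+.195*d/1e3,-.287-.98*d/1e3*-1,.042]))
T=ctrl.camera_model("top")
print("tcp in top",proj([.5087,-.2857,.016],T),proj([.5087,-.2857,.1],T))
S=ctrl.camera_model("scene");print("scene",proj([.5087,-.2857,.016],S),proj([.5087,-.2857,.042],S))
s=ctrl.camera("scene")[130:280,130:280]
o=np.zeros((400,800,3),np.uint8);o[:,:400]=cv2.resize(s,(400,400));o[:,400:]=cv2.resize(im[180:420,200:440],(400,400))
cv2.imwrite("pics/m2.png",o)
E
```

```text
t 2.92 pos [ 508.6 -285.7   16. ] phi 0.196 zax [-1.e-04  1.e-04 -1.e+00] F [ 0.3 -0.3 -0. ] gap -0.0 q6 -0.86
0.016 [320.23811412 270.35009005]
0.042 [320.44213935 291.47872716]
0.08 [320.85795234 335.42037727]
barend [301.35051528 328.16509387]
barend [334.63961556 255.47422625]
tcp in top [514.86778166 264.18456331] [531.69149228 260.02048245]
scene [205.51951359 199.65284738] [203.42374316 189.07939192]
```

View pics/m2.png

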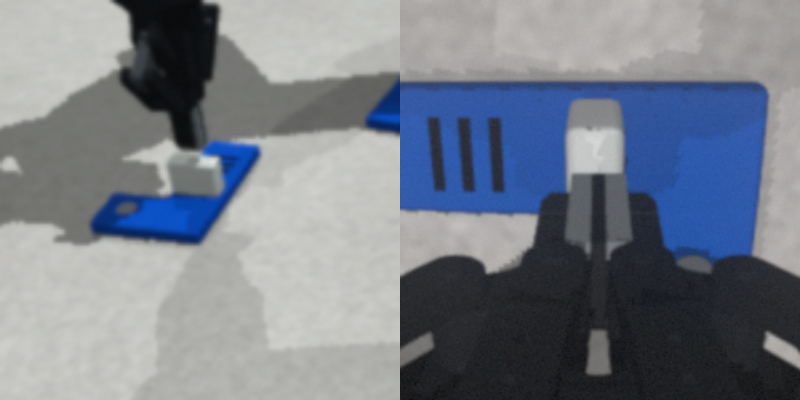

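```bash
python3 - <<'E'
from h import *
m=ctrl.camera_model("wrist");S=ctrl.camera_model("scene")
def near(pw,ps):
    c1,v1=wray(pw,m);v1=v1[0];c2=-S["R"].T@S["t"];v2=S["R"].T@np.linalg.inv(S["camera_matrix"])@[*ps,1];v2/=np.linalg.norm(v2)
    a=np.linalg.lstsq(np.c_[v1,-v2],c2-c1,rcond=None)[0];p,q=c1+a[0]*v1,c2+a[1]*v2;print((p*1e3).round(1),(q*1e3).round(1))
near((319,285),(200,186));near((319,285),(202,188))
# bar top, front end (+y): wrist (319,257); scene right-top corner
near((319,257),(211,190))
E
```

```text
[ 507.1 -281.1   45.5] [ 511.6 -290.5   50. ]
[ 507.4 -282.5   42.3] [ 509.9 -287.8   44.8]
[ 504.9 -269.8   41. ] [ 504.9 -269.9   41.1]
```

```bash
python3 - <<'E'
from h import *
m=dict(camera_matrix=np.array([[371.648,0,318.681],[0,371.648,235.775],[0,0,1]]),R=np.array([[ 9.81077963e-01,  1.93610867e-01,  9.29084911e-04],
       [ 1.85337481e-01, -9.40520841e-01,  2.84728933e-01],
       [ 5.60004392e-02, -2.79169087e-01, -9.58607621e-01]]),t=np.array([-0.44332514, -0.3745161 ,  0.18130305]))
def wp(P):
    p=m["R"]@np.array(P)+m["t"];r=np.hypot(*p[:2]);return (m["camera_matrix"][:2,2]+371.65*np.arctan2(r,p[2])*p[:2]/r).round(0)
u=np.array([np.cos(.195),np.sin(.195),0])
for z in(.101,.114,.127,.140):
  print(z,[wp(np.array([.5091,-.2865,z])+s*.0427*u) for s in(-1,1)])
im=cv2.imread("pics/w1.png")
now=ctrl.camera("wrist");top=cv2.imread("pics/t1.png")
o=np.zeros((600,800,3),np.uint8);o[:300,:400]=cv2.resize(im[260:410,120:320],(400,300));o[:300,400:]=cv2.resize(now[220:370,220:420],(400,300))
o[300:,:400]=cv2.resize(top[190:340,430:630],(400,300))
sc=ctrl.camera("scene");o[300:,400:]=cv2.resize(sc[50:230,100:340],(400,300))
cv2.imwrite("pics/m3.png",o)
E
```

```text
0.101 [array([239., 270.]), array([401., 270.])]
0.114 [array([234., 280.]), array([406., 279.])]
0.127 [array([228., 291.]), array([412., 290.])]
0.14 [array([222., 303.]), array([419., 303.])]
```

View pics/m3.png

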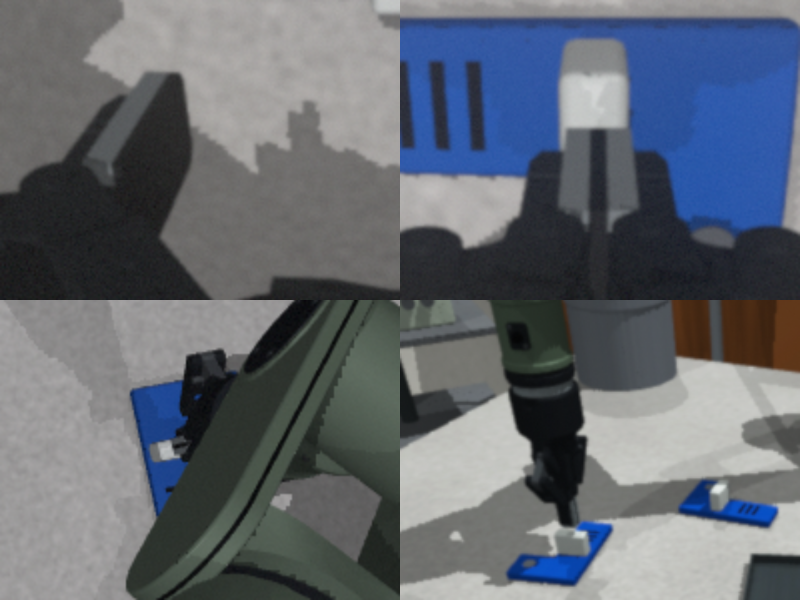

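The tips triangulate to z≈43 mm, resting just above the bar top, while the state reports 16 mm. In the open view they also sit about 20 mm higher than stated. So the real tips end 20–27 mm above the reported TCP. I'll open, go 20 mm lower and grip again.

>>> send_rows:
  plan:
    - {"fingers":-1,"dx":0,"dy":0,"dz":0,"rx":0,"ry":0,"rz":0}
    - {"fingers":-1,"dx":0,"dy":0,"dz":0,"rx":0,"ry":0,"rz":0}
    - {"fingers":-1,"dx":0,"dy":0,"dz":0,"rx":0,"ry":0,"rz":0}
    - {"fingers":-1,"dx":0,"dy":0,"dz":-10,"rx":0,"ry":0,"rz":0}
    - {"fingers":-1,"dx":-1,"dy":-1,"dz":-20,"rx":0,"ry":0,"rz":0}
    - {"fingers":-1,"dx":-1,"dy":-1,"dz":-20,"rx":0,"ry":0,"rz":0}
    - {"fingers":1,"dx":-1,"dy":-1,"dz":-20,"rx":0,"ry":0,"rz":0}
    - {"fingers":1,"dx":-1,"dy":-1,"dz":-20,"rx":0,"ry":0,"rz":0}
    - {"fingers":1,"dx":-1,"dy":-1,"dz":-20,"rx":0,"ry":0,"rz":0}
    - {"fingers":1,"dx":-1,"dy":-1,"dz":-20,"rx":0,"ry":0,"rz":0}
    - {"fingers":1,"dx":-1,"dy":-1,"dz":-20,"rx":0,"ry":0,"rz":0}

```text
t: 4.5
eef_pos: [0.5081, -0.287, -0.0034]
orientation: [0.001, 0.635, 0.773, 0.0]
ft_force: [0.1, 1.1, 1.6]
finger_gap: 0.0137
```

```bash
python3 - <<'E'
from h import *
st()
now=ctrl.camera("wrist");sc=ctrl.camera("scene")
o=np.zeros((300,800,3),np.uint8);o[:,:400]=cv2.resize(now[220:370,220:420],(400,300));o[:,400:]=cv2.resize(sc[130:230,130:263],(400,300))
cv2.imwrite("pics/m4.png",o)
E
```

```text
t 4.5 pos [ 508.1 -287.    -3.4] phi 0.196 zax [ 9.e-04 -6.e-04 -1.e+00] F [0.1 1.1 1.6] gap 13.7 q6 -0.86
```

View pics/m4.png

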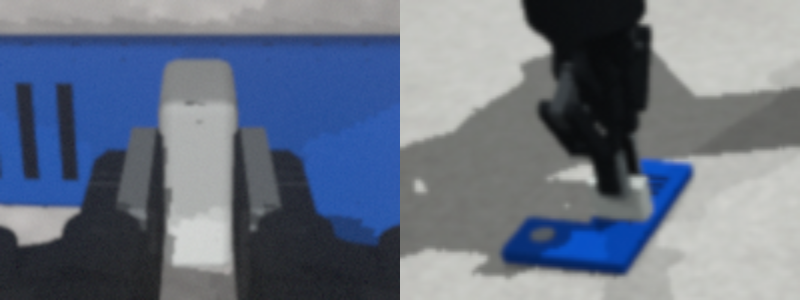

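Gripped: the gap is 13.7 mm and the pads straddle the bar. I'll lift and carry it over the tray.

>>> send_rows:
  plan:
    - {"fingers":1,"dx":0,"dy":0,"dz":15,"rx":0,"ry":0,"rz":0}
    - {"fingers":1,"dx":0,"dy":0,"dz":35,"rx":0,"ry":0,"rz":0}
    - {"fingers":1,"dx":3,"dy":25,"dz":45,"rx":0,"ry":0,"rz":0.01}
    - {"fingers":1,"dx":8,"dy":70,"dz":45,"rx":0,"ry":0,"rz":0.03}
    - {"fingers":1,"dx":13,"dy":120,"dz":45,"rx":0,"ry":0,"rz":0.05}
    - {"fingers":1,"dx":19,"dy":170,"dz":45,"rx":0,"ry":0,"rz":0.07}
    - {"fingers":1,"dx":24,"dy":220,"dz":45,"rx":0,"ry":0,"rz":0.09}
    - {"fingers":1,"dx":30,"dy":270,"dz":45,"rx":0,"ry":0,"rz":0.105}
    - {"fingers":1,"dx":34,"dy":310,"dz":45,"rx":0,"ry":0,"rz":0.105}
    - {"fingers":1,"dx":37,"dy":338,"dz":45,"rx":0,"ry":0,"rz":0.105}
    - {"fingers":1,"dx":37,"dy":338,"dz":45,"rx":0,"ry":0,"rz":0.105}
    - {"fingers":1,"dx":37,"dy":338,"dz":45,"rx":0,"ry":0,"rz":0.105}

```text
t: 6.1
eef_pos: [0.5451, 0.0508, 0.0419]
orientation: [0.001, 0.593, 0.805, 0.0]
ft_force: [-0.9, 0.6, -3.1]
finger_gap: 0.0135
```

```bash
cat >> h.py <<'E'
def wtray(im,m,seed):
    pass
E
python3 - <<'E'
from h import *
st();m=ctrl.camera_model("wrist")
now=ctrl.camera("wrist");sc=ctrl.camera("scene")
np.savez("pics/w5.npz",im=now,**m)
def wp(P):
    p=m["R"]@np.array(P)+m["t"];r=np.hypot(*p[:2]);return m["camera_matrix"][:2,2]+371.65*np.arctan2(r,p[2])*p[:2]/r
v=now.copy();c,s=np.cos(.3004),np.sin(.3004)
for sx in(-1,1):
  for sy in(-1,1):
    x,y=sx*.1065,sy*.0615
    cv2.circle(v,tuple(int(k) for k in wp([.5167+c*x-s*y,.0138+s*x+c*y,.015])),4,(0,255,255),1)
o=np.zeros((400,800,3),np.uint8);o[:375,:500]=cv2.resize(v,(500,375));o[:,500:]=cv2.resize(sc[100:300,270:420],(300,400))
cv2.imwrite("pics/m5.png",o)
E
```

```text
t 6.1 pos [545.1  50.8  41.9] phi 0.301 zax [ 1.1e-03 -6.0e-04 -1.0e+00] F [-0.9  0.6 -3.1] gap 13.5 q6 -0.37
```

View pics/m5.png

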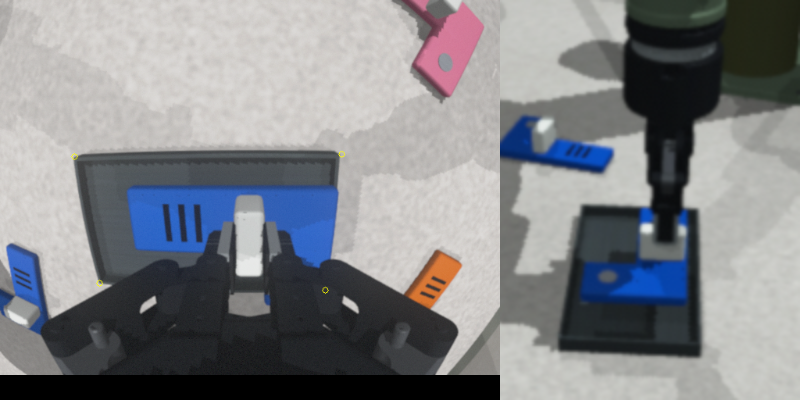

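Blue is held level, and the projected tray corners fall on the rim in the wrist view. I'll check the held panel's pose in the tray frame numerically.

```bash
cat >> h.py <<'E'
TC=np.array([516.7,13.8]);TY=.3004
def intray(w):
    c,s=np.cos(TY),np.sin(TY);return (w-TC)@np.array([[c,-s],[s,c]])
E
python3 - <<'E'
from h import *
d=np.load("pics/w5.npz");m={k:d[k] for k in("camera_matrix","R","t")}
hsv=cv2.cvtColor(d["im"],cv2.COLOR_BGR2HSV)
c=comp(cv2.inRange(hsv,*BLUE),np.array((300,280))).reshape(-1,2)
p=intray(wcast(c,.057,m))
T=p[(p[:,1]>45)&(abs(p[:,0]-20)<60)];print("top edge slope/at0",np.polyfit(T[:,0],T[:,1],1))
Rr=p[(p[:,0]>85)&(abs(p[:,1]-25)<15)];print("right",np.polyfit(Rr[:,1],Rr[:,0],1));print("minx",np.sort(p[:,0])[:5],p.max(0))
E
```

```text
top edge slope/at0 [4.34810184e-03 4.95206952e+01]
right [-3.62887551e-03  9.17256520e+01]
minx [-40.75802145 -40.72651913 -40.71832036 -40.71072787 -40.66835229] [91.92863919 49.7094367 ]
```

>>> send_rows:
  plan:
    - {"fingers":1,"dx":1,"dy":0,"dz":-15,"rx":0,"ry":0,"rz":0}
    - {"fingers":1,"dx":1,"dy":0,"dz":-28,"rx":0,"ry":0,"rz":0}
    - {"fingers":1,"dx":1,"dy":0,"dz":-36,"rx":0,"ry":0,"rz":0}
    - {"fingers":1,"dx":1,"dy":0,"dz":-40,"rx":0,"ry":0,"rz":0}
    - {"fingers":1,"dx":1,"dy":0,"dz":-41,"rx":0,"ry":0,"rz":0}
    - {"fingers":1,"dx":1,"dy":0,"dz":-42,"rx":0,"ry":0,"rz":0}
    - {"fingers":1,"dx":1,"dy":0,"dz":-42,"rx":0,"ry":0,"rz":0}

```text
t: 7.08
eef_pos: [0.5461, 0.0513, -0.0004]
orientation: [0.0, 0.593, 0.805, 0.0]
ft_force: [-0.5, 0.1, -0.1]
finger_gap: 0.014
```

>>> send_rows:
  plan:
    - {"fingers":-1,"dx":0,"dy":0,"dz":0,"rx":0,"ry":0,"rz":0}
    - {"fingers":-1,"dx":0,"dy":0,"dz":0,"rx":0,"ry":0,"rz":0}
    - {"fingers":-1,"dx":0,"dy":0,"dz":0,"rx":0,"ry":0,"rz":0}
    - {"fingers":-1,"dx":0,"dy":0,"dz":30,"rx":0,"ry":0,"rz":0}
    - {"fingers":-1,"dx":0,"dy":0,"dz":80,"rx":0,"ry":0,"rz":0}
    - {"fingers":-1,"dx":-15,"dy":45,"dz":100,"rx":0,"ry":0,"rz":0.18}
    - {"fingers":-1,"dx":-30,"dy":90,"dz":100,"rx":0,"ry":0,"rz":0.36}
    - {"fingers":-1,"dx":-45,"dy":135,"dz":100,"rx":0,"ry":0,"rz":0.54}
    - {"fingers":-1,"dx":-60,"dy":180,"dz":100,"rx":0,"ry":0,"rz":0.72}
    - {"fingers":-1,"dx":-75,"dy":225,"dz":100,"rx":0,"ry":0,"rz":0.9}
    - {"fingers":-1,"dx":-85,"dy":265,"dz":100,"rx":0,"ry":0,"rz":1.08}
    - {"fingers":-1,"dx":-85,"dy":265,"dz":100,"rx":0,"ry":0,"rz":1.26}

```text
t: 8.57
eef_pos: [0.4597, 0.3191, 0.0992]
orientation: [0.0, -0.0, 1.0, 0.0]
ft_force: [0.2, 0.3, -1.0]
finger_gap: 0.0853
```

>>> send_rows:
  plan:
    - {"fingers":-1,"dx":0,"dy":0,"dz":0,"rx":0,"ry":0,"rz":0.18}
    - {"fingers":-1,"dx":0,"dy":0,"dz":0,"rx":0,"ry":0,"rz":0.36}
    - {"fingers":-1,"dx":0,"dy":0,"dz":0,"rx":0,"ry":0,"rz":0.54}
    - {"fingers":-1,"dx":0,"dy":0,"dz":0,"rx":0,"ry":0,"rz":0.72}
    - {"fingers":-1,"dx":0,"dy":0,"dz":0,"rx":0,"ry":0,"rz":0.9}
    - {"fingers":-1,"dx":0,"dy":0,"dz":0,"rx":0,"ry":0,"rz":0.916}
    - {"fingers":-1,"dx":0,"dy":0,"dz":0,"rx":0,"ry":0,"rz":0.916}
    - {"fingers":-1,"dx":0,"dy":0,"dz":0,"rx":0,"ry":0,"rz":0.916}

```text
t: 9.57
eef_pos: [0.4607, 0.3163, 0.0991]
orientation: [-0.0, -0.437, 0.899, 0.0]
ft_force: [-0.4, 0.1, -0.1]
finger_gap: 0.0856
```

```bash
python3 - <<'E'
from h import *
st();m=ctrl.camera_model("wrist");im=ctrl.camera("wrist");t=ctrl.camera("top")
hsv=cv2.cvtColor(im,cv2.COLOR_BGR2HSV)
c=comp(cv2.inRange(hsv,*GREEN),np.array((320,240))).reshape(-1,2)
print("green",cv2.minAreaRect(wcast(c,.012,m).astype(np.float32)))
wh=cv2.inRange(hsv,(0,0,165),(180,60,255));k=np.zeros_like(wh);k[190:280,280:360]=255
c=comp(wh&k,np.array((320,240)));print("bar",cv2.boundingRect(c),cv2.minAreaRect(wcast(c.reshape(-1,2),.042,m).astype(np.float32)))
ht=cv2.cvtColor(t,cv2.COLOR_BGR2HSV);b=cv2.inRange(ht,*BLUE);k=np.zeros_like(b);k[180:335,275:400]=255
mt=ctrl.camera_model("top");c=comp(b&k,np.array((330,250)));r=rect(c,.015,mt)
print("blue in tray",r[1],intray(np.array(r[1][0])))
o=np.zeros((400,800,3),np.uint8);o[:375,:500]=cv2.resize(im,(500,375));o[:,500:]=cv2.resize(t[170:370,260:410],(300,400))
cv2.imwrite("pics/m6.png",o)
E
```

```text
t 9.57 pos [460.7 316.3  99.1] phi 2.476 zax [-0.  0. -1.] F [-0.4  0.1 -0.1] gap 85.6 q6 -2.03
green ((436.9045715332031, 305.0314636230469), (87.1890869140625, 132.3306121826172), 51.74330139160156)
bar (310, 212, 20, 59) ((460.7629699707031, 317.932861328125), (40.73122787475586, 12.910541534423828), 51.44578552246094)
blue in tray ((542.3277587890625, 25.09033203125), (135.37950134277344, 89.72784423828125), 17.120895385742188) [27.82093715  3.20141747]
```

View pics/m6.png

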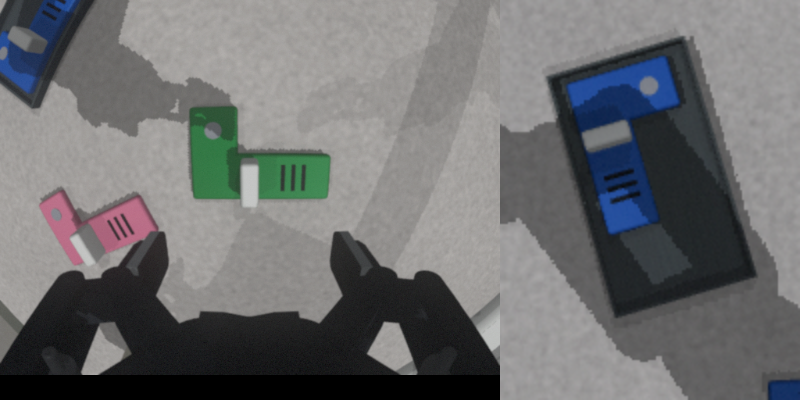

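Blue lies in the tray with its rectangle centre at (27.8, 3.2) against the nominal (27, 4.5), turned correctly. Green's bar is centred between the jaws. I'll descend and grip.

>>> send_rows:
  plan:
    - {"fingers":-1,"dx":0,"dy":0,"dz":-40,"rx":0,"ry":0,"rz":0}
    - {"fingers":-1,"dx":0,"dy":0,"dz":-80,"rx":0,"ry":0,"rz":0}
    - {"fingers":-1,"dx":0,"dy":0,"dz":-98,"rx":0,"ry":0,"rz":0}
    - {"fingers":-1,"dx":0,"dy":0,"dz":-103,"rx":0,"ry":0,"rz":0}
    - {"fingers":-1,"dx":0,"dy":0,"dz":-103,"rx":0,"ry":0,"rz":0}
    - {"fingers":1,"dx":0,"dy":0,"dz":-103,"rx":0,"ry":0,"rz":0}
    - {"fingers":1,"dx":0,"dy":0,"dz":-103,"rx":0,"ry":0,"rz":0}
    - {"fingers":1,"dx":0,"dy":0,"dz":-103,"rx":0,"ry":0,"rz":0}
    - {"fingers":1,"dx":0,"dy":0,"dz":-103,"rx":0,"ry":0,"rz":0}
    - {"fingers":1,"dx":0,"dy":0,"dz":-103,"rx":0,"ry":0,"rz":0}
    - {"fingers":1,"dx":0,"dy":0,"dz":-80,"rx":0,"ry":0,"rz":0}
    - {"fingers":1,"dx":0,"dy":0,"dz":-33,"rx":0,"ry":0,"rz":0}

```text
t: 11.18
eef_pos: [0.4575, 0.3147, 0.0634]
orientation: [-0.004, -0.438, 0.899, 0.0]
ft_force: [0.7, 0.3, -1.5]
finger_gap: 0.0137
```

>>> send_rows:
  plan:
    - {"fingers":1,"dx":1,"dy":-10,"dz":0,"rx":0,"ry":0,"rz":-0.1}
    - {"fingers":1,"dx":3,"dy":-35,"dz":0,"rx":0,"ry":0,"rz":-0.27}
    - {"fingers":1,"dx":5,"dy":-65,"dz":0,"rx":0,"ry":0,"rz":-0.45}
    - {"fingers":1,"dx":8,"dy":-95,"dz":0,"rx":0,"ry":0,"rz":-0.63}
    - {"fingers":1,"dx":10,"dy":-125,"dz":0,"rx":0,"ry":0,"rz":-0.81}
    - {"fingers":1,"dx":12,"dy":-155,"dz":0,"rx":0,"ry":0,"rz":-0.99}
    - {"fingers":1,"dx":15,"dy":-185,"dz":0,"rx":0,"ry":0,"rz":-1.17}
    - {"fingers":1,"dx":17,"dy":-215,"dz":0,"rx":0,"ry":0,"rz":-1.35}
    - {"fingers":1,"dx":20,"dy":-245,"dz":0,"rx":0,"ry":0,"rz":-1.53}
    - {"fingers":1,"dx":22,"dy":-275,"dz":0,"rx":0,"ry":0,"rz":-1.71}
    - {"fingers":1,"dx":25,"dy":-310,"dz":0,"rx":0,"ry":0,"rz":-1.89}
    - {"fingers":1,"dx":27,"dy":-340,"dz":0,"rx":0,"ry":0,"rz":-2.07}

```text
t: 12.68
eef_pos: [0.487, -0.0248, 0.0654]
orientation: [-0.001, 0.552, 0.834, -0.0]
ft_force: [0.4, 0.1, -2.1]
finger_gap: 0.014
```

>>> send_rows:
  plan:
    - {"fingers":1,"dx":0,"dy":0,"dz":0,"rx":0,"ry":0,"rz":-0.107}
    - {"fingers":1,"dx":0,"dy":0,"dz":0,"rx":0,"ry":0,"rz":-0.107}
    - {"fingers":1,"dx":0,"dy":0,"dz":0,"rx":0,"ry":0,"rz":-0.107}

```text
t: 13.05
eef_pos: [0.4872, -0.0234, 0.0657]
orientation: [-0.0, 0.593, 0.805, -0.0]
ft_force: [0.5, 0.2, -2.3]
finger_gap: 0.014
```

```bash
python3 - <<'E'
from h import *
st();m=ctrl.camera_model("wrist");im=ctrl.camera("wrist");sc=ctrl.camera("scene")
z=ctrl.state()["eef_pos"][2]+.0034+.012
c=comp(cv2.inRange(cv2.cvtColor(im,cv2.COLOR_BGR2HSV),*GREEN),np.array((320,240))).reshape(-1,2)
p=intray(wcast(c,z,m));print(z,"min",p.min(0),"max",p.max(0))
T=p[(p[:,1]>-14)&(p[:,0]>-10)&(p[:,0]<33)&(p[:,1]<8)];print("inner edge",np.polyfit(T[:,0],T[:,1],1))
E=p[p[:,0]>36];print("right end",np.polyfit(E[:,1],E[:,0],1))
o=np.zeros((400,800,3),np.uint8);o[:375,:500]=cv2.resize(im,(500,375));o[:,500:]=cv2.resize(sc[100:300,270:420],(300,400))
cv2.imwrite("pics/m7.png",o)
E
```

```text
t 13.05 pos [487.2 -23.4  65.7] phi 0.302 zax [-9.e-04  2.e-04 -1.e+00] F [ 0.5  0.2 -2.3] gap 14.0 q6 -0.53
0.0812435227798827 min [-94.591301   -47.55593028] max [37.54967156 40.49631805]
inner edge [-0.00937976 -2.3861188 ]
right end [5.82022923e-03 3.69555172e+01]
```

View pics/m7.png

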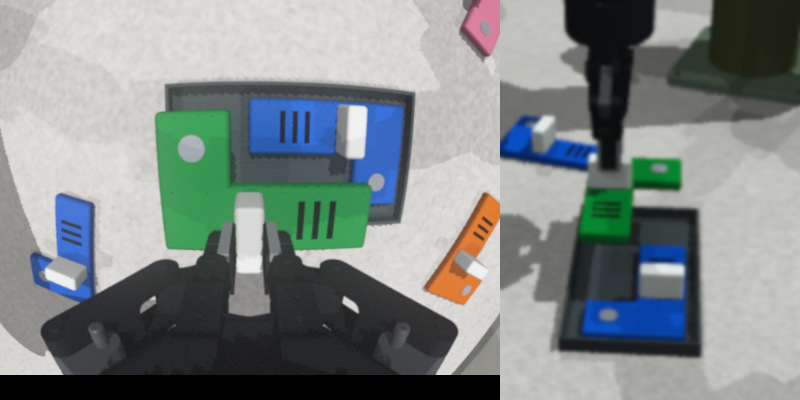

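Green is held level and hooks correctly around blue. Its measured offset is about 1.5 mm, so I'll nudge it (+2, −1) while lowering.

>>> send_rows:
  plan:
    - {"fingers":1,"dx":2,"dy":-1,"dz":-15,"rx":0,"ry":0,"rz":0}
    - {"fingers":1,"dx":2,"dy":-1,"dz":-35,"rx":0,"ry":0,"rz":0}
    - {"fingers":1,"dx":2,"dy":-1,"dz":-50,"rx":0,"ry":0,"rz":0}
    - {"fingers":1,"dx":2,"dy":-1,"dz":-58,"rx":0,"ry":0,"rz":0}
    - {"fingers":1,"dx":2,"dy":-1,"dz":-62,"rx":0,"ry":0,"rz":0}
    - {"fingers":1,"dx":2,"dy":-1,"dz":-64,"rx":0,"ry":0,"rz":0}
    - {"fingers":1,"dx":2,"dy":-1,"dz":-65,"rx":0,"ry":0,"rz":0}
    - {"fingers":1,"dx":2,"dy":-1,"dz":-66,"rx":0,"ry":0,"rz":0}
    - {"fingers":1,"dx":2,"dy":-1,"dz":-66,"rx":0,"ry":0,"rz":0}

```text
t: 14.28
eef_pos: [0.4898, -0.0248, 0.0003]
orientation: [0.0, 0.594, 0.805, 0.0]
ft_force: [-0.3, 0.2, -1.7]
finger_gap: 0.0141
```

>>> send_rows:
  plan:
    - {"fingers":1,"dx":0,"dy":0,"dz":-1,"rx":0,"ry":0,"rz":0}
    - {"fingers":1,"dx":0,"dy":0,"dz":-1,"rx":0,"ry":0,"rz":0}

```text
t: 14.52
eef_pos: [0.49, -0.0248, -0.0003]
orientation: [0.0, 0.593, 0.805, 0.0]
ft_force: [-1.9, -0.5, 2.7]
finger_gap: 0.0136
```

Touching the floor now: the vertical force went from −1.7 to +2.7 N. I'll release and retreat toward the robot's right, clear of the view.

>>> send_rows:
  plan:
    - {"fingers":-1,"dx":0,"dy":0,"dz":0,"rx":0,"ry":0,"rz":0}
    - {"fingers":-1,"dx":0,"dy":0,"dz":0,"rx":0,"ry":0,"rz":0}
    - {"fingers":-1,"dx":0,"dy":0,"dz":0,"rx":0,"ry":0,"rz":0}
    - {"fingers":-1,"dx":0,"dy":0,"dz":30,"rx":0,"ry":0,"rz":0}
    - {"fingers":-1,"dx":0,"dy":0,"dz":80,"rx":0,"ry":0,"rz":0}
    - {"fingers":-1,"dx":0,"dy":-30,"dz":130,"rx":0,"ry":0,"rz":0}
    - {"fingers":-1,"dx":-30,"dy":-80,"dz":150,"rx":0,"ry":0,"rz":0}
    - {"fingers":-1,"dx":-60,"dy":-140,"dz":150,"rx":0,"ry":0,"rz":0}
    - {"fingers":-1,"dx":-80,"dy":-200,"dz":150,"rx":0,"ry":0,"rz":0}
    - {"fingers":-1,"dx":-80,"dy":-260,"dz":150,"rx":0,"ry":0,"rz":0}
    - {"fingers":-1,"dx":-80,"dy":-260,"dz":150,"rx":0,"ry":0,"rz":0}
    - {"fingers":-1,"dx":-80,"dy":-260,"dz":150,"rx":0,"ry":0,"rz":0}

```text
t: 16.02
eef_pos: [0.4093, -0.2844, 0.1486]
orientation: [-0.001, 0.594, 0.805, 0.0]
ft_force: [0.6, 0.5, -0.1]
finger_gap: 0.0857
```

```bash
python3 - <<'E'
from h import *
st();t=ctrl.camera("top");sc=ctrl.camera("scene");mt=ctrl.camera_model("top")
ht=cv2.cvtColor(t,cv2.COLOR_BGR2HSV);k=np.zeros(t.shape[:2],np.uint8);k[180:335,275:400]=255
for n,r in(("blue",BLUE),("green",GREEN)):
    c=comp(cv2.inRange(ht,*r)&k,np.array((335,255)));w=rect(c,.015,mt)
    print(n,w[1],"tray",intray(np.array(w[1][0])))
panel(t,mt,ORANGE,np.array((362,113)))
o=np.zeros((400,800,3),np.uint8);o[:,:300]=cv2.resize(t[170:370,260:410],(300,400));o[:,300:]=cv2.resize(sc[180:300,260:410],(500,400))
cv2.imwrite("pics/m8.png",o)
E
```

```text
t 16.02 pos [ 409.3 -284.4  148.6] phi 0.299 zax [-7.0e-04  1.3e-03 -1.0e+00] F [ 0.6  0.5 -0.1] gap 85.7 q6 -1.08
blue ((542.2971801757812, 25.1898193359375), (135.37948608398438, 89.51960754394531), 17.12088394165039) tray [27.82116643  3.30549784]
green ((494.620361328125, 0.3741645812988281), (135.0775604248047, 90.19982147216797), 17.186744689941406) tray [-25.06360863  -6.29118615]
rect ((778.6117553710938, -23.882644653320312), (134.00851440429688, 90.65337371826172), 80.67436218261719) org [754.5 -31.6] yaw 1.408 hand -1.0
  bar [757.  -31.2] [12.2 34.2] 80.6
```

View pics/m8.png

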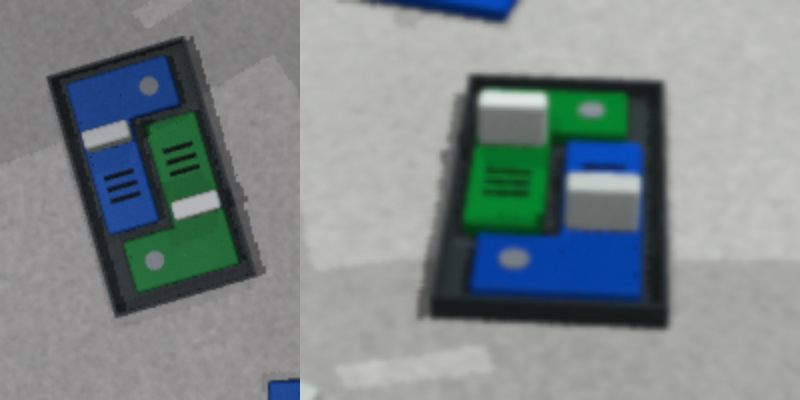

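Both panels lie flat in the tray, hooked around each other with gaps on all sides. I'm handing in.

```bash
python3 -c "
from cell import ctrl
print(ctrl.job_done())"
```

```text
the job is handed in; nothing more can be done
None
```

The blue and green panels are both in the tray, grips up and hooked around each other. I handed the job in at about 16 s of the 58 s allowed; no verdict is reported.

**Last checks (top camera, tray frame):**

| Panel | Rectangle centre (mm) | Nominal (mm) | Turn off the tray's axis |
|---|---|---|---|
| Blue | (27.8, 3.3) | (27, 4.5) | about 0.1° |
| Green | (−25.1, −6.3) | (−27, −4.5) | about 0.1° |

- **Position and rest:** both views show them flat with gaps to the walls and to each other. I lowered each to the floor before opening the fingers. The wrist force was about 0 for blue and +2.7 N for green as it touched. Level and height above the floor were judged from the pictures, not measured directly.
- **Orange panel:** its measured position changed by less than 0.3 mm, which is within measuring noise.
- **Gripper:** it ended open and well clear of everything.

**What disagreed:**
- **First blue grasp:** it closed on nothing. The real fingertips end about 20–27 mm above the reported TCP. I found this by triangulating between the wrist and scene cameras, then gripped 20 mm lower for both panels.
- **Grip opening:** the reported gap on the 16 mm bars was only about 13.7 mm.

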